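Plug a keyed can into the test stand and hold it down

ROBOT

A 6-joint arm with a two-finger parallel gripper is mounted at the origin on the work surface. World frame = base frame: x ahead of the robot, y to its left, z up, the work surface at z = 0. Lengths are in m, angles in rad, forces in N, time in s.
With the tool pointing down it reaches from about 0.425 to 0.925 m from the base axis. Payload 12.5 kg.
Tool frame: the origin (TCP) lies at the very end of the fingers, on their centre line; the grasp point (between the pads) lies 19 mm behind it; y points along the fingers, x is the direction in which the jaws open and shut, and the axes are right-handed (so a half turn about y gives the same grasp; the last joint's range is limited). The gripper opens to 85 mm and grips with 20 to 120 N. Pads are 22 mm wide; open, the fingers measure 114 mm over their backs; the gripper's body (76 mm by 85 mm) begins 54 mm behind the grasp point. The pads swing forward as they close: fully open they stand 13 mm farther back than shut.
Start: joints at [-0.106, 0.491, 1.559, -0, 1.092, -0.106], TCP at [0.625, 0, 0.231] pointing down, gripper open.
Joint ranges: [-3.1, 3.1], [-0.84, 2.19], [0.05, 2.79], [-1.13, 4.28], [0.06, 2.93], [-2.69, 2.69]. Speed limits (rad/s): [2.22, 2.22, 2.79, 3.14, 3.14, 3.14].

INTERFACE

Orientations are given as a rotation vector (axis times angle).
In Python, from rig import get_state, cams, order, models gives the robot as it stands. The module is installed in compiled form; this text tells all that it offers.
- The arm moves only by the tool apply_moves, never from a script. Its arguments are lists of equal length, an entry for each row: "delta_pos": the shift along the tool's x, y, z in m, a list of three; "turn": the turn about the tool's y in rad. A call has 1 to 20 rows; each row is the pose to reach, as a shift and turn from the pose commanded when the call began, along the tool's axes at that moment; what a row does not reach only later rows make up. A row lasts 1/8 s, in which the tool goes at most 62.5 mm and 10.7 degrees, less where a joint would pass 70% of its speed; a pose out of reach is approached as far as the arm can. A call with a gripper value outside its range is refused whole. "gripper" is the finger opening in m, from 0 to 0.0854, set as the call begins (left out, the last holds). The fingers move at their own pace and stop on an object; "force" is the grip in N (left out, the last holds). Time passes only in rows, so rows that repeat a pose let the fingers close. It gives the time, the measured TCP pose, the force and the opening at its end, in the units of the state.
- get_state(): the state, without advancing time (a new reading comes with each control period).
- cams.grab_frame(name): name is "scene" or "side" or "wrist"; returns a dict with "color" (400x640x3 uint8, red, green, blue), "depth" (400x640 float32, m along the optical axis (not along the pixel's ray), 0 where there is no reading), "intrinsics" (3x3 intrinsics, pixels), "rvec" (rotation vector, rad) and "tvec" (3), from world to camera coordinates, as OpenCV has them; the wrist camera has in their place "tool_from_camera" (4x4, takes a point from camera to tool coordinates, whose origin is the TCP and whose axes are the tool frame's). Camera axes: x right, y down, z forward; pixel columns grow to the right and rows downward; lengths in m; the calibration is good to about 2 mm. A picture is of the moment at which its call begins: read the wrist's pose just before it.
- order.finish_job(): hands the job in, once; it reports no verdict.
Trained networks look in a picture, given as the dict that the camera call returned (one of the last four; its "shot" number tells which), for a name from the list of things; names that differ only in an ending like _2 or _b are one class to them, and where a whole thing is asked for, a point or a joint stands for the part that bears it (a point fixed in the world has none). Each returns a list of dicts, best first, with "score" (0 to 1); they miss things now and then, are a little off and sometimes report something else, mostly with a low value. They report only what shows in the picture. A call takes as long as a camera call. They do not tell look-alikes from the thing itself.
- models.regions_of(picture, target): "mask" (400x640 bool, what is visible of it) and "extent" ([left, top, right, bottom] in pixels, round what is visible of it).
The state is a dict: "clock": time; "joint_positions": joint angles; "qd": joint speeds; "effort": joint torques, N m; "position": TCP position; "eef_rot": TCP orientation; "wrist_force": force on the tool from outside, world axes, zero at the start; "ft_torque": the same for the moment, N m; "width": finger opening in m.
Only numpy, scipy, OpenCV 4.12 (cv2) and the standard library are available. Lean on these libraries where they do the work, as an engineer would, in place of code of your own. Each camera call takes 0.05 s, during which the arm holds its last target.

TASK

Take the can with the orange stripe out of the wooden rack and plug it into the white hub of the round test stand, turning it until its key drops into the hub's slot, then keep pushing against the spring contact until the can's black base is flush on the hub. Finish while still gripping the can and pressing it fully home: do not let go, because the spring would lift it. Leave the blue-striped can, the jar and the blue bin where they are.

Things in the scene. Friction and masses are not known exactly. Their poses are not given: they have to be found in the camera images.
- can_mid (a point): Can to be tested: upright aluminium, 42 mm diameter, 72 mm tall, on a black base disc 44 mm across, 8 mm thick (80 mm in all); orange band and stripe; 0.15 kg. Point on its axis, 40 mm above the disc's underside, 40 mm below the flat top. z up along the can; x from the axis towards the key, as the orange stripe on top and side shows. It hangs in the rack, disc on the rack's top.
- can_tip (a point): Lower end of the can's black spigot, on the axis, axes as can_mid. The spigot is 20 mm in diameter, 30 mm long below the disc, tapered to 12 mm over its last 6 mm. A key 5 mm wide stands out on its +x side to 15 mm from the axis; it runs from the disc down to 8 mm above this end (the lowest 8 mm are a plain round pilot). In the rack it is hidden in an oversize hole.
- hub_mouth (a point): Centre of the mouth of the keyed bore, in the top face of the fixed white hub (56 mm across). z up; x points along the key slot, as do the red marks on hub and base. Bore 22.8 mm in diameter; slot 7.6 mm wide, reaching 17 mm from the axis; both 40 mm deep. Can home: can_mid 40 mm above this point, x axes alike; key still resting on the face: 62 mm. The hub does not turn.
- stand: The fixed round grey test stand that carries the hub: base 156 mm in diameter and 30 mm high, hub face 70 mm above the bench, two binding posts up to 49 mm above the bench opposite the slot. Origin at the centre of its underside, x along the key slot.
- contact (a joint): The brass spring contact in the bottom of the bore, how far it is pushed down in m. At rest 0, its top 24 mm below the hub's face; the spigot pushes it down 6 mm when the can's disc is flush on the hub. The spring pushes up with 3.2 N at first and 8 N at 6 mm, more than the can's weight.
- rack: The fixed wooden holding rack, 75 x 185 x 50 mm, origin at the centre of its underside, long side along its y. Two 35 mm holes, 55 mm either side of the centre along y, hold the two cans (which hole is whose varies).
- spare_mid (a point): Another can of the same shape with a blue stripe and band, standing in the other hole of the rack; this point is at its centre as for can_mid. Leave it alone.
- jar_mid (a point): A closed glass jar, 60 mm in diameter and 70 mm tall, point half-way up. Leave it alone.
- bin_mid (a point): An open blue plastic parts bin, 130 x 80 x 45 mm, empty, point half-way up in its centre. Leave it alone.
Not all that is in view belongs to the job. What is shaped like the stand but green is not meant.

How it is judged:
On the way, in this order (a step that is already met when the one before it is completed fails the run):
1. the orange can is lifted clear of the rack in the grip (height (world z) of can_mid above 0.13 m and contact force between the fingers and can above 1 N), for 0.2 s.
2. the key has dropped into the hub's slot (z of can_mid in the frame of hub_mouth below 0.056 m and horizontal distance between can_mid and hub_mouth below 0.008 m and angle between can_mid's own z axis and vertical below 0.12 rad), for 0.05 s.
At the end, for the whole second after the job is handed in: Orange can upright in the hub (axis within 6 mm and 4 degrees, key in slot), base flush within 2 mm, contact pushed down 4 mm or more, at rest and gripped by its sides (over 2 N, within 45 mm of its centre); blue can within 15 mm, jar and bin within 30 mm of their starts (value of joint contact above 0.004 m and horizontal distance between can_mid and hub_mouth below 0.006 m and z of can_mid in the frame of hub_mouth below 0.0425 m and angle between can_mid's own z axis and vertical below 0.07 rad and angle between the x axis of can_mid and the x axis of hub_mouth, either way round below 0.2 rad and contact force between the fingers and can above 2 N and distance between the grasp point and can_mid below 0.045 m and linear speed of can below 0.02 m/s and distance of spare_mid from where it was at the start of the episode below 0.015 m and distance of each of jar_mid, bin_mid from where it was at the start of the episode below 0.03 m); the arm keeps its last pose, push and grip.
It fails at once if the blue can was pulled out or disturbed (distance of spare_mid from where it was at the start of the episode above 0.03 m).
It fails at once if the jar or the bin was pushed away (distance of any of jar_mid, bin_mid from where it was at the start of the episode above 0.05 m).
It also fails if it takes over 51 s, if anything falls off the work surface, if the arm or the gripper's body presses on something with over 40 N, if the wrist force passes 120 N, or if a joint passes its speed limit or range.

## Working session

There is one attempt and no reset: what is moved stays moved. The work goes in short steps, Python scripts to look and compute and a tool call to move; the robot and the scene stay as the last step left them, time stands still between calls to the robot, and variables do not carry over. Pictures are saved under pics/ and viewed, and the job is handed in when it is done.

Besides the shell and the picture viewer there is one more tool, called after "Request:" by a JSON object that holds its "fn" and its "kwargs". apply_moves: Moves the arm, as the interface text tells. Its arguments: {"type":"object","properties":{"delta_pos":{"type":"array"},"turn":{"type":"array"},"gripper":{"type":"number"},"force":{"type":"number"}},"required":["delta_pos","turn"]}

```bash
mkdir -p pics; ls
python3 - <<'E'
from rig import get_state,cams,models
import cv2,numpy as np
s=get_state();print(s)
for n in ["scene","side","wrist"]:
    f=cams.grab_frame(n)
    cv2.imwrite(f"pics/a_{n}.png",f["color"][:,:,::-1])
    np.savez(f"a_{n}.npz",**{k:v for k,v in f.items() if not isinstance(v,str)})
    print(n,{k:v for k,v in f.items() if k not in("color","depth")})
    for t in ["can_mid","hub_mouth","stand","rack","spare_mid"]:
        try: r=models.regions_of(f,t); print(t,[(round(x["score"],2),x["extent"]) for x in r])
        except Exception as e: print(t,e)
E
```

```text
pics
{'clock': 0.0, 'joint_positions': array([-1.05579029e-01,  4.91606095e-01,  1.55946405e+00,  1.24458147e-05,
        1.09169997e+00, -1.05600188e-01]), 'qd': array([-3.09655375e-04,  1.64903809e-03,  2.42433076e-05,  1.47444807e-03,
        1.82303433e-03, -6.75050089e-04]), 'effort': array([-2.53899279e-04, -6.18447447e+01, -2.61596632e+01, -1.41405640e-04,
        4.01603000e-03, -9.44706159e-06]), 'position': array([6.24769314e-01, 6.31108414e-05, 2.30693799e-01]), 'eef_rot': array([-1.57066105e+00,  9.06592319e-04,  9.30805797e-04]), 'wrist_force': array([ 0.80619848,  0.1445304 , -0.19340718]), 'ft_torque': array([-0.01505009,  0.00367653,  0.02533967]), 'width': 0.08553432786705566}
scene {'intrinsics': array([[458.3017585 ,   0.        , 323.68096211],
       [  0.        , 458.3017585 , 203.18379123],
       [  0.        ,   0.        ,   1.        ]]), 'rvec': array([ 1.30983757,  2.23330538, -0.92190419]), 'tvec': array([ 0.32974684, -0.28781842,  1.41857409]), 'shot': 1}
can_mid [(0.76, [289.8, 144.0, 305.8, 184.3])]
hub_mouth [(0.88, [399.2, 222.5, 473.0, 281.7]), (0
[... 1006 characters left out ...]
 0.        ,   1.        ]]), 'tool_from_camera': array([[ 9.99999064e-01, -1.31048285e-03, -3.92642477e-04,
         1.25287888e-03],
       [-9.61226988e-06, -2.93734566e-01,  9.55887025e-01,
        -1.41623849e-01],
       [-1.36800622e-03, -9.55886127e-01, -2.93734304e-01,
         7.48812036e-02],
       [ 0.00000000e+00,  0.00000000e+00,  0.00000000e+00,
         1.00000000e+00]]), 'shot': 3}
can_mid [(0.84, [227.1, 281.6, 255.9, 334.7])]
hub_mouth [(0.94, [354.6, 0.0, 489.0, 48.4]), (0.64, [168.1, 3.0, 309.9, 69.8])]
stand [(0.81, [353.3, 2.2, 489.8, 52.4]), (0.74, [165.3, 0.0, 311.3, 67.2])]
rack [(0.98, [239.6, 255.1, 272.1, 348.7])]
spare_mid [(0.45, [224.0, 283.0, 252.8, 336.6])]
```

View pics/a_scene.png

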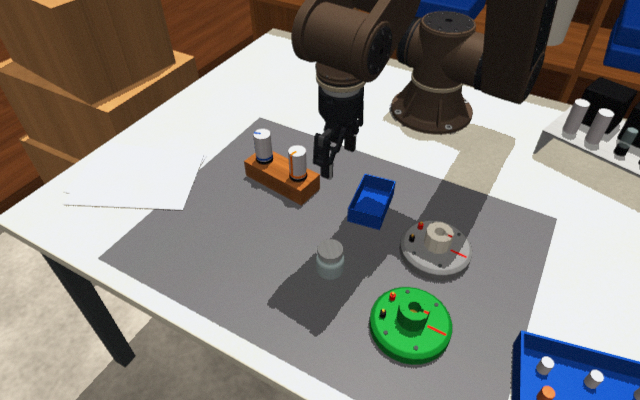

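View pics/a_side.png

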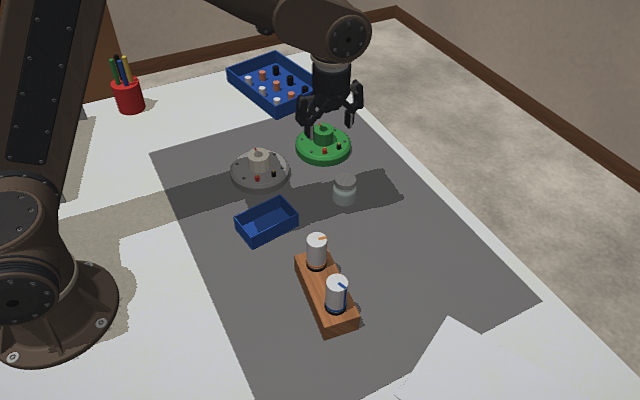

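View pics/a_wrist.png

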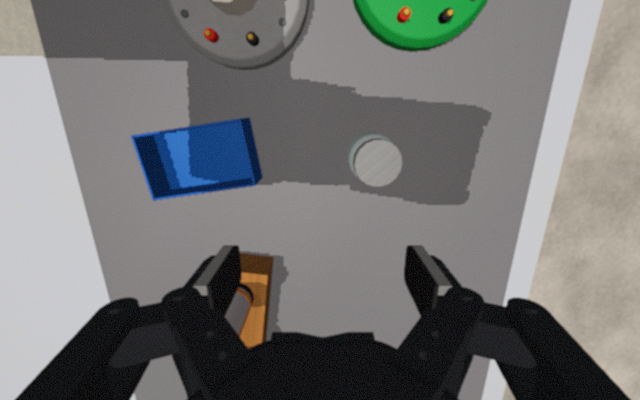

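Candidates: the orange can is at scene (298,162) and side (316,250). The blue can, scene (263,146), is the look-alike, as are the small white parts in the tray. For the stand, the grey one with the white hub is at scene (438,240) and side (260,165). The green one at scene (412,320) is not meant. Next I measure both and check a close crop.

```bash
cat > h.py <<'E'
import numpy as np,cv2
from scipy.spatial.transform import Rotation as Ro
def cloud(f,tool=None):
    d=np.asarray(f["depth"],float);K=np.asarray(f["intrinsics"])
    v,u=np.mgrid[:400,:640]
    P=np.stack([(u-K[0,2])/K[0,0]*d,(v-K[1,2])/K[1,1]*d,d],-1)
    if "rvec" in f:
        R=Ro.from_rotvec(f["rvec"]).as_matrix();W=(P-f["tvec"])@R
    else:
        T=f["tool_from_camera"];W=P@T[:3,:3].T+T[:3,3]
        W=W@Ro.from_rotvec(tool[1]).as_matrix().T+tool[0]
    W[d==0]=np.nan
    return W
def circ(p):
    A=np.c_[2*p,np.ones(len(p))];s=np.linalg.lstsq(A,(p**2).sum(1),rcond=None)[0]
    return s[:2],np.sqrt(s[2]+s[0]**2+s[1]**2)
def ray(f,uv,z,tool=None):
    K=np.asarray(f["intrinsics"]);d=np.linalg.inv(K)@np.array([uv[0],uv[1],1.])
    if "rvec" in f:
        R=Ro.from_rotvec(f["rvec"]).as_matrix();c=-R.T@f["tvec"];d=R.T@d
    else:
        T=f["tool_from_camera"];RR=Ro.from_rotvec(tool[1]).as_matrix()
        c=RR@T[:3,3]+tool[0];d=RR@T[:3,:3]@d
    return c+d*(z-c[2])/d[2]
E
cat > m.py <<'E'
from h import *
boxes={"scene":{"can":(285,140,310,188),"blue":(252,126,275,168),"hub":(422,218,460,256),"stand":(396,218,476,284)},
"side":{"can":(303,228,329,274),"blue":(322,270,352,318),"hub":(243,144,275,180),"stand":(226,142,292,198)}}
for n in boxes:
    f=dict(np.load(f"a_{n}.npz"));W=cloud(f)
    for k,(a,b,c,d) in boxes[n].items():
        p=W[b:d,a:c].reshape(-1,3);col=f["color"][b:d,a:c].reshape(-1,3).astype(int)
        ok=np.isfinite(p[:,0]);p=p[ok];col=col[ok]
        zr={"can":(.122,.14),"blue":(.122,.14),"hub":(.062,.08),"stand":(.022,.036)}[k]
        m=(p[:,2]>zr[0])&(p[:,2]<zr[1])
        print(n,k,m.sum(),"zmed",np.median(p[m,2]),"c",(np.min(p[m],0)+np.max(p[m],0))/2,"ext",np.ptp(p[m],0), "med",np.median(p[m],0))
    bx=[(280,120,80,60,"can"),(395,215,80,70,"st")] if n=="scene" else [(285,220,80,110,"can"),(222,140,75,60,"st")]
    im=[cv2.resize(f["color"][y:y+h,x:x+w,::-1],(390,580*h//h if 0 else int(390*h/w)),interpolation=cv2.INTER_CUBIC) for x,y,w,h,_ in bx]
    H=max(i.shape[0] for i in im);im=[cv2.copyMakeBorder(i,0,H-i.shape[0],0,0,0) for i in im]
    cv2.imwrite(f"pics/crop_{n}.png",np.hstack(im))
E
python3 m.py
```

```text
scene can 199 zmed 0.13008916013863053 c [ 0.5121045  -0.16488656  0.12796534] ext [0.042548   0.04111984 0.01152486] med [ 0.51504546 -0.16270804  0.13008916]
scene blue 179 zmed 0.12977982507416294 c [ 0.49733071 -0.27424585  0.1276336 ] ext [0.04197008 0.04199398 0.01119509] med [ 0.50095547 -0.27228508  0.12977983]
scene hub 438 zmed 0.07048968062397216 c [0.5338188  0.19980687 0.06802881] ext [0.05587679 0.05560093 0.01202576] med [0.53809838 0.2003566  0.07048968]
scene stand 2281 zmed 0.03038582295149684 c [0.53531302 0.20023055 0.02892596] ext [0.15131065 0.15365352 0.01385043] med [0.55892978 0.21187525 0.03038582]
side can 305 zmed 0.13071904981887023 c [ 0.50795078 -0.16652174  0.12821875] ext [0.04185929 0.04273814 0.01240224] med [ 0.50615556 -0.16986581  0.13071905]
side blue 381 zmed 0.13066734791219617 c [ 0.49332482 -0.27618202  0.12861346] ext [0.04056926 0.04165793 0.01285696] med [ 0.4921554  -0.27864161  0.13066735]
side hub 271 zmed 0.0703274576040683 c [0.53057254 0.19883875 0.06884409] ext [0.05722124 0.05799697 0.01343946] med [0.52787384 0.19529071 0.07032746]
side stand 1339 zmed 0.03059291174761269 c [0.52956227 0.16810828 0.02901473] ext [0.15432762 0.20877007 0.01389299] med [0.51245059 0.17528297 0.03059291]
```

View pics/crop_scene.png

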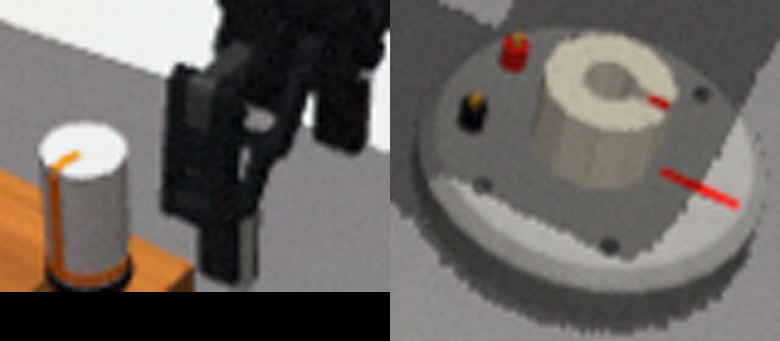

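View pics/crop_side.png

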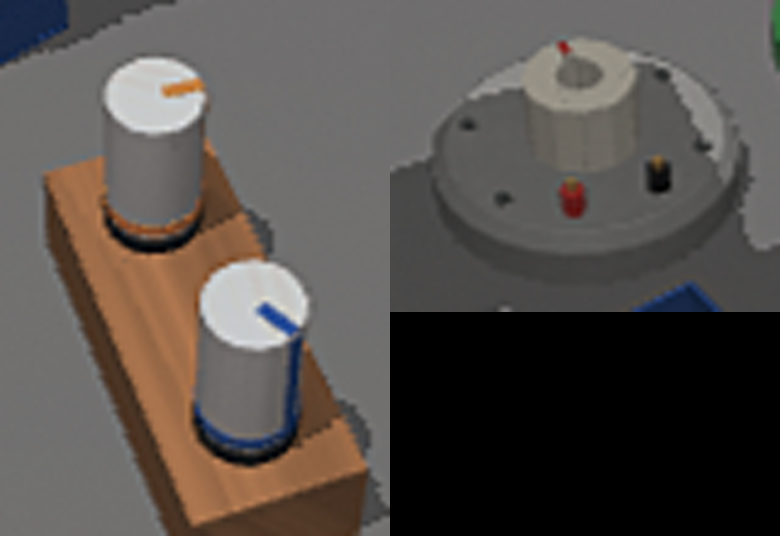

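```bash
cat > ang.py <<'E'
from h import *
for n in ["scene","side"]:
    f=dict(np.load(f"a_{n}.npz"));W=cloud(f)
    hsv=cv2.cvtColor(f["color"],cv2.COLOR_RGB2HSV).astype(int);H,S,V=hsv[...,0],hsv[...,1],hsv[...,2]
    o=(S>90)&(V>100)&(H>5)&(H<25); r=(S>120)&(V>90)&((H<6)|(H>174))
    def ln(m,zr,c,R,name):
        m=m&(W[...,2]>zr[0])&(W[...,2]<zr[1])&(np.hypot(W[...,0]-c[0],W[...,1]-c[1])<R)
        p=W[m][:,:2]
        if len(p)<2: print(n,name,"few",len(p));return
        d=p.mean(0)-c; e=np.linalg.svd(p-p.mean(0))[2][0]; e=e*np.sign(e@d)
        print(n,name,len(p),"mean-dir",np.degrees(np.arctan2(d[1],d[0])).round(1),"r",np.hypot(*d).round(4),"line",np.degrees(np.arctan2(e[1],e[0])).round(1))
    cc=np.array({"scene":(.5121,-.1649),"side":(.5080,-.1665)}[n]);ch=np.array({"scene":(.5340,.1998),"side":(.5306,.1988)}[n])
    ln(o,(.126,.137),cc,.024,"can")
    ln(o,(.065,.125),cc,.026,"canside")
    ln(r,(.066,.075),ch,.03,"hub")
    ln(r,(.024,.036),ch,.08,"base")
E
python3 ang.py
```

```text
scene can 14 mean-dir -20.9 r 0.0116 line -2.4
scene canside 91 mean-dir -2.1 r 0.0152 line -54.8
scene hub 8 mean-dir 91.2 r 0.0229 line 13.8
scene base 44 mean-dir 93.3 r 0.0361 line 73.4
side can 21 mean-dir -10.6 r 0.0129 line -8.2
side canside 36 mean-dir -129.0 r 0.0152 line 141.2
side hub 2 mean-dir 84.7 r 0.0219 line 84.2
side base 5 mean-dir -118.9 r 0.0586 line -101.2
```

The orange can is at about (0.510, -0.166), top at z = 0.130. The white hub is at about (0.532, 0.199), face at z = 0.070. Both heights match the text. The orange-striped can is clear in both crops. I'm moving above it for a wrist view.

Request:
{"fn": "apply_moves", "kwargs": {"delta_pos": [[-0.03, 0, -0.042], [-0.06, 0, -0.083], [-0.09, 0, -0.125], [-0.115, 0, -0.166], [-0.115, 0, -0.166], [-0.115, 0, -0.166]], "turn": [0, 0, 0, 0, 0, 0], "gripper": 0.085}}

```text
clock: 1.65
position: [0.5102, -0.1659, 0.2314]
eef_rot: [-1.571, 0.0, -0.001]
wrist_force: [0.4, 0.4, 0.1]
width: 0.0847
```

```bash
cat > snap.py <<'E'
import sys
from rig import get_state,cams,models
from h import *
n,tag=sys.argv[1],sys.argv[2]
s=get_state();f=cams.grab_frame(n)
np.savez(f"{tag}.npz",pos=s["position"],rot=s["eef_rot"],**{k:v for k,v in f.items()})
cv2.imwrite(f"pics/{tag}.png",f["color"][:,:,::-1])
print(s["clock"],s["position"],s["eef_rot"],s["wrist_force"],s["width"])
for t in sys.argv[3:]:
    for r in models.regions_of(f,t): print(t,round(r["score"],2),r["extent"])
E
python3 snap.py wrist b_w can_mid
```

```text
1.65 [ 0.51024318 -0.1658733   0.23141886] [-1.57078594e+00  9.35964424e-05 -7.52524614e-04] [0.4317546  0.39116547 0.10180647] 0.08470809010683408
can_mid 0.94 [301.9, 156.2, 346.3, 217.0]
```

View pics/b_w.png

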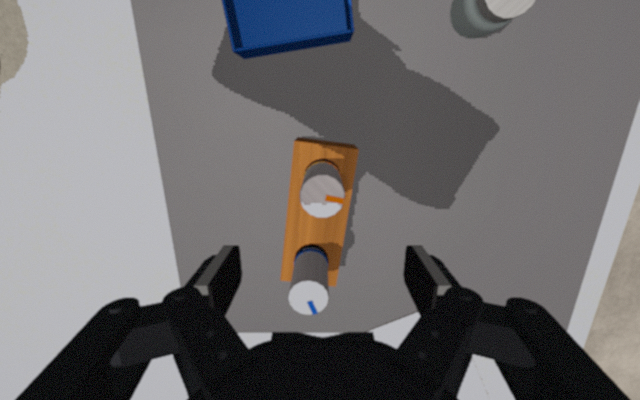

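```bash
cat > can.py <<'E'
from h import *
f=dict(np.load("b_w.npz"));t=(f["pos"],f["rot"]);W=cloud(f,t)
b=(slice(165,225),slice(290,355))
P=W[b];C=f["color"][b]
m=(P[...,2]>.124)&(P[...,2]<.136)&(np.hypot(P[...,0]-.51,P[...,1]+.166)<.035)
p=P[m];print(m.sum(),np.median(p,0),"ext",np.ptp(p,0),"mid",(p.min(0)+p.max(0))/2)
cn=max(cv2.findContours(m.astype(np.uint8),0,1)[0],key=len)[:,0]
q=P[cn[:,1],cn[:,0]];c,r=circ(q[:,:2]);print("circ depth",c,r)
c2=np.array([ray(f,(u+290,v+165),.130,t)[:2] for u,v in cn]);c,r=circ(c2);print("circ ray",c,r)
hsv=cv2.cvtColor(C,cv2.COLOR_RGB2HSV).astype(int)
o=(hsv[...,1]>110)&(hsv[...,0]<25)&cv2.erode(m.astype(np.uint8),np.ones((2,2))).astype(bool)
v,u=np.nonzero(o);s=np.array([ray(f,(a+290,b_+165),.130,t)[:2] for a,b_ in zip(u,v)])
d=s.mean(0)-c;e=np.linalg.svd(s-s.mean(0))[2][0];e*=np.sign(e@d)
print(len(s),"mean",np.degrees(np.arctan2(d[1],d[0])),np.hypot(*d),"line",np.degrees(np.arctan2(e[1],e[0])),np.ptp(s@e))
x=cv2.resize(C[...,::-1],None,fx=9,fy=9,interpolation=cv2.INTER_NEAREST);cv2.imwrite("pics/b_crop.png",x)
E
python3 can.py
```

```text
1562 [ 0.51122017 -0.16538661  0.12878895] ext [0.04143977 0.040508   0.00710953] mid [ 0.5117056  -0.16606263  0.12756349]
circ depth [ 0.51132374 -0.16615679] 0.020259021283935107
circ ray [ 0.51131124 -0.16544252] 0.020264171645937943
108 mean -16.655733917091684 0.012182324778852132 line -10.474613538050404 0.01770268680902254
```

View pics/b_crop.png

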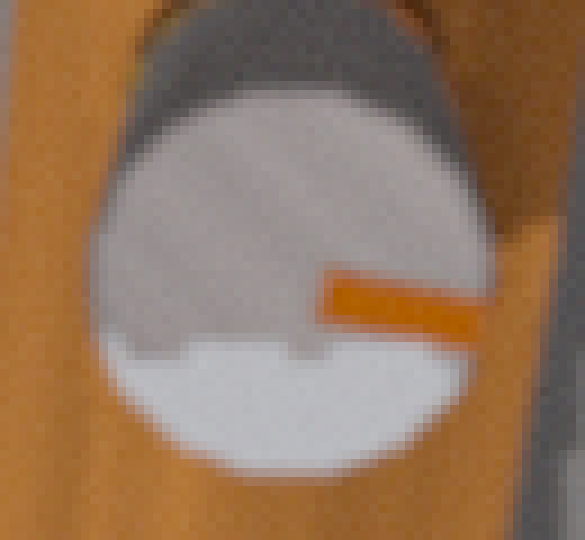

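Request:
{"fn": "apply_moves", "kwargs": {"delta_pos": [[0.001, 0.04, 0], [0.001, 0.08, 0], [0.001, 0.12, 0], [0.001, 0.145, 0], [0.001, 0.16, 0], [0.001, 0.16, 0]], "turn": [0, 0, 0, 0, 0, 0]}}

```text
clock: 2.5
position: [0.5111, -0.1654, 0.0708]
eef_rot: [-1.57, 0.0, 0.001]
wrist_force: [0.0, -0.4, -0.6]
width: 0.0851
```

Request:
{"fn": "apply_moves", "kwargs": {"delta_pos": [[0, 0, 0], [0, 0, 0], [0, 0, 0], [0, 0, 0], [0, 0, 0], [0, 0, 0], [0, 0, 0], [0, 0, 0]], "turn": [0, 0, 0, 0, 0, 0, 0, 0], "gripper": 0.03, "force": 50}}

```text
clock: 3.5
position: [0.5113, -0.1661, 0.0723]
eef_rot: [-1.571, -0.001, -0.001]
wrist_force: [-0.9, 0.4, 7.1]
width: 0.0407
```

Request:
{"fn": "apply_moves", "kwargs": {"delta_pos": [[0, -0.02, 0], [0, -0.05, 0], [0, -0.09, 0], [0, -0.13, 0], [0, -0.14, 0], [0, -0.14, 0]], "turn": [0, 0, 0, 0, 0, 0]}}

```text
clock: 4.25
position: [0.5109, -0.1659, 0.2114]
eef_rot: [-1.571, -0.001, -0.001]
wrist_force: [-0.3, -0.6, -1.9]
width: 0.0408
```

```bash
python3 snap.py scene c_s can_mid; python3 snap.py side c_d can_mid;python3 snap.py wrist c_w can_mid
```

```text
4.25 [ 0.51086296 -0.16592594  0.21135239] [-1.57107747e+00 -5.22409535e-04 -5.44362811e-04] [-0.28965798 -0.57445192 -1.94775888] 0.04079751229861961
can_mid 0.84 [288.6, 95.0, 306.1, 143.6]
4.35 [ 0.51048529 -0.16576475  0.21008152] [-1.56996021e+00  1.38717719e-03  1.29123976e-03] [-0.15974147 -0.17665098 -2.03437755] 0.04089626119408774
can_mid 0.85 [306.9, 186.7, 332.1, 230.9]
4.45 [ 0.51059305 -0.16581925  0.20996934] [-1.56981011e+00  1.64651983e-03  1.54609593e-03] [-0.66967765 -0.30404925 -2.05063402] 0.04076474451881628
can_mid 0.82 [268.7, 200.1, 373.7, 335.4]
```

View pics/c_d.png

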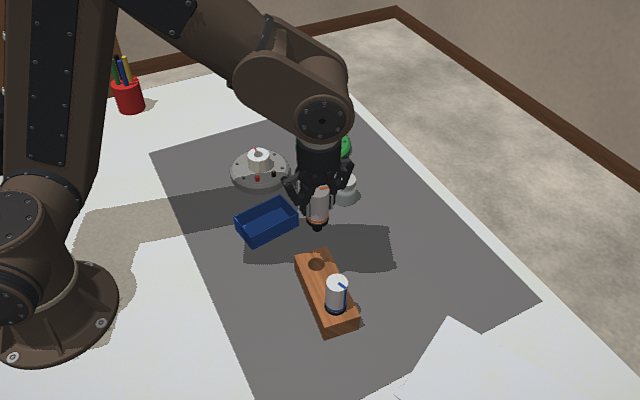

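View pics/c_w.png

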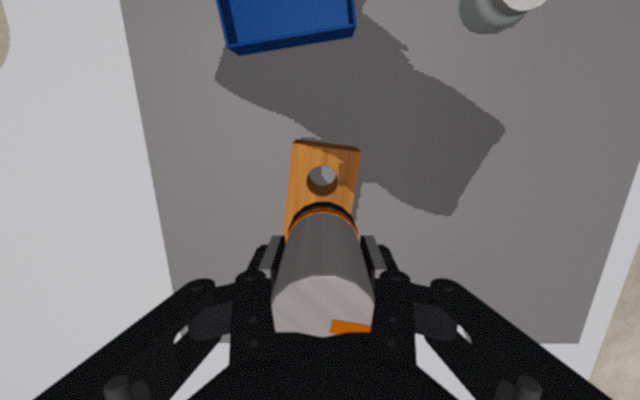

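The wrist view shows the orange can between the pads, top at about (323,310) with its stripe at (350,326), and the rack hole empty at (322,180). Next I measure how the can sits in the hand.

```bash
cat > hand.py <<'E'
from h import *
import sys
from scipy.optimize import least_squares
f=dict(np.load(sys.argv[1]+".npz"));t=(np.zeros(3),np.zeros(3))
W=cloud(f,t) # tool frame
col=f["color"]
m=np.zeros(W.shape[:2],bool);m[212:290,278:370]=1
m&=(np.abs(W[...,0])<.019)&(W[...,2]>0)&(W[...,2]<.03)
p=W[m]
print(len(p),"y range",np.nanmin(p[:,1]),np.nanmax(p[:,1]))
def res(a): # axis through (a0,0,a1) dir (a2,1,a3)
    return np.hypot(p[:,0]-a[0]-a[2]*p[:,1],p[:,2]-a[1]-a[3]*p[:,1])-.021
r=least_squares(res,[0,0,0,0],loss="soft_l1",f_scale=.001);print("axis",r.x,"rms",np.sqrt(np.mean(r.fun**2)))
# top: y height
T=W[290:335,285:360].reshape(-1,3);n=np.histogram(T[:,1],40);k=n[0].argmax();print("top y",n[1][k],np.nanmedian(T[:,1]))
hsv=cv2.cvtColor(col,cv2.COLOR_RGB2HSV).astype(int)
o=(hsv[...,1]>150)&(hsv[...,0]<25)&(hsv[...,2]>100);o[:300]=0;o[:,:310]=0;o[:,400:]=0
v,u=np.nonzero(o);print("stripe px",u.min(),u.max(),v.min(),v.max())
top=np.nanmedian(W[o][:,1]);K=f["intrinsics"];M=f["tool_from_camera"]
ys=np.c_[u,v];d=np.c_[(u-K[0,2])/K[0,0],(v-K[1,2])/K[1,1],np.ones(len(u))]@M[:3,:3].T
s=M[:3,3]+d*((top-M[1,3])/d[:,1])[:,None]
# upper edge of stripe per column
e=[]
for c in range(u.min()+3,u.max()-2):
    i=np.where(u==c)[0];i=i[v[i].argmin()];e.append(s[i][[0,2]])
e=np.array(e);k=np.polyfit(e[:,0],e[:,1],1);print("top",top,"stripe edge ang (world sense, ccw from tool x)",np.degrees(np.arctan(k[0])),k)
print("px slope",np.polyfit(*zip(*[(c,v[u==c].min()) for c in range(u.min()+3,u.max()-2)]),1))
E
python3 hand.py c_w
python3 - <<'E'
import cv2
im=cv2.imread("pics/c_w.png")[190:345,255:390];cv2.imwrite("pics/c_wc.png",cv2.resize(im,None,fx=3.8,fy=3.8,interpolation=2))
E
```

```text
5856 y range -0.05851004686699897 0.022855125506277968
axis [ 0.00127621 -0.00067758 -0.00069894  0.01578249] rms 0.0009520409677426439Traceback (most recent call last):
  File "hand.py", line 15, in <module>
    T=W[290:335,285:360].reshape(-1,3);n=np.histogram(T[:,1],40);k=n[0].argmax();print("top y",n[1][k],np.nanmedian(T[:,1]))
                                         ~~~~~~~~~~~~^^^^^^^^^^^
    bin_edges, uniform_bins = _get_bin_edges(a, bins, range, weights)
                              ~~~~~~~~~~~~~~^^^^^^^^^^^^^^^^^^^^^^^^^
    first_edge, last_edge = _get_outer_edges(a, range)
                            ~~~~~~~~~~~~~~~~^^^^^^^^^^
    raise ValueError(
        f"autodetected range of [{first_edge}, {last_edge}] is not finite")
ValueError: autodetected range of [nan, nan] is not finite
```

View pics/c_wc.png

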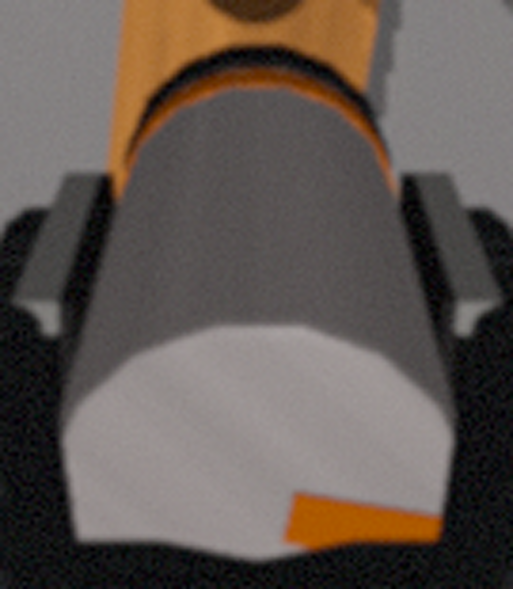

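```bash
sed -i 's/^T=W.*$//; s/^top=np.nanmedian.*;K=/top=-0.0585;K=/' hand.py; python3 hand.py c_w
```

```text
5856 y range -0.05851004686699897 0.022855125506277968
axis [ 0.00127621 -0.00067758 -0.00069894  0.01578249] rms 0.0009520409677426439
stripe px 330 370 320 334
top -0.0585 stripe edge ang (world sense, ccw from tool x) -11.894668994156154 [-0.21063588  0.00366338]
px slope [1.73109244e-01 2.62468908e+02]
```

Request:
{"fn": "apply_moves", "kwargs": {"delta_pos": [[0.005, 0, 0.04], [0.01, 0, 0.09], [0.014, 0, 0.14], [0.018, 0, 0.19], [0.021, 0, 0.24], [0.021, 0, 0.275], [0.021, 0, 0.285], [0.021, 0, 0.285], [0.021, 0, 0.285]], "turn": [0, 0, 0, 0, 0, 0, 0, 0, 0]}}

```text
clock: 5.68
position: [0.5321, 0.118, 0.2112]
eef_rot: [-1.571, 0.001, -0.001]
wrist_force: [1.0, -0.6, -0.8]
width: 0.0412
```

```bash
python3 snap.py wrist d_w hub_mouth stand
```

```text
5.675 [0.53209883 0.11798024 0.21115506] [-1.57100504e+00  9.31267498e-04 -6.19692776e-04] [ 0.98113542 -0.55521364 -0.77877071] 0.04119818627836659
hub_mouth 0.77 [427.5, 2.8, 580.1, 154.3]
hub_mouth 0.61 [256.7, 28.0, 391.8, 173.1]
stand 0.89 [255.6, 23.9, 391.6, 170.0]
stand 0.78 [426.0, 2.9, 580.3, 154.7]
```

View pics/d_w.png

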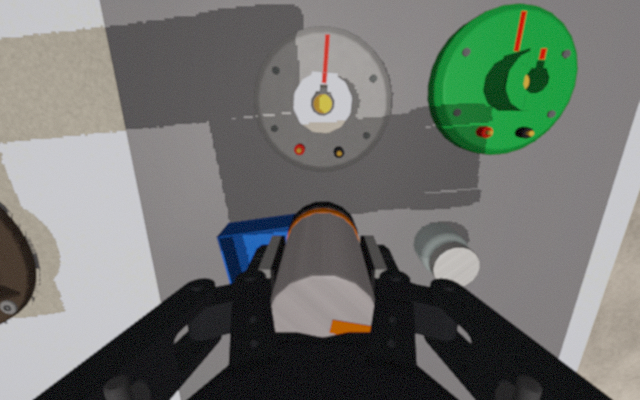

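The wrist view shows the white hub at about (323,102), with its slot and red mark pointing up to (327,35). The green stand is at (520,80) and I'm ignoring it.

```bash
cat > hub.py <<'E'
from h import *
f=dict(np.load("d_w.npz"));t=(f["pos"],f["rot"]);W=cloud(f,t);C=f["color"]
hsv=cv2.cvtColor(C,cv2.COLOR_RGB2HSV).astype(int)
box=np.zeros(W.shape[:2],bool);box[20:175,250:400]=1
m=box&(W[...,2]>.058)&(W[...,2]<.085)
m=cv2.morphologyEx(m.astype(np.uint8),cv2.MORPH_OPEN,np.ones((3,3)));
cn=max(cv2.findContours(m,0,1)[0],key=cv2.contourArea)[:,0]
print("hub z",np.nanmedian(W[m>0][:,2]))
q=np.array([ray(f,c,.070,t)[:2] for c in cn]);c,r=circ(q);print("hub",c,r)
ms=box&(W[...,2]>.02)&(W[...,2]<.04);cn=max(cv2.findContours(ms.astype(np.uint8),0,1)[0],key=cv2.contourArea)[:,0]
print("stand z",np.nanmedian(W[ms][:,2]))
qs=np.array([ray(f,c_,.030,t)[:2] for c_ in cn]);cs,rs=circ(qs);print("stand",cs,rs)
# bore: dark/brass inside hub
R=(hsv[...,1]>140)&((hsv[...,0]<8)|(hsv[...,0]>172))&(hsv[...,2]>100)
rb=R.copy();rb[:30]=0;rb[86:]=0;rb[:,:310]=0;rb[:,340:]=0
v,u=np.nonzero(rb);s=np.array([ray(f,(a,b),.030,t)[:2] for a,b in zip(u,v)])
k=np.linalg.svd(s-s.mean(0))[2][0];k*=np.sign(k[1])
print(len(s),"line",np.degrees(np.arctan2(k[1],k[0])),"from hub",[np.degrees(np.arctan2(*(s.mean(0)-x)[::-1])) for x in (c,cs)])
for nm,lo,hi in (("bore",0,0),):
    g=box&(hsv[...,2]<150)&(hsv[...,2]>0)
    g[:85]=0;g[125:]=0;g[:,:303]=0;g[:,345:]=0
cv2.imwrite("pics/d_crop.png",cv2.resize(C[25:135,270:380,::-1],None,fx=5.4,fy=5.4,interpolation=cv2.INTER_CUBIC))
E
python3 hub.py
```

```text
hub z 0.0688896033808073
hub [0.53358526 0.1990294 ] 0.027150137069445506
stand z 0.02879830057167687
stand [0.53355344 0.19904192] 0.07469168526063827
144 line 85.46104445224897 from hub [np.float64(85.82261808390216), np.float64(85.7817109875275)]
```

View pics/d_crop.png

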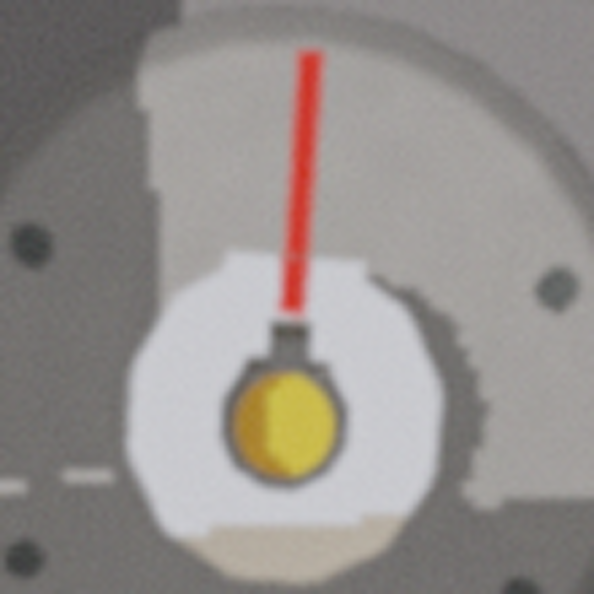

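Request:
{"fn": "apply_moves", "kwargs": {"delta_pos": [[0, 0, 0.01], [0, 0, 0.02], [0, 0, 0.03], [0, 0, 0.04], [0, 0, 0.05], [0, 0, 0.06], [0, 0, 0.07], [0, 0, 0.075], [0, 0, 0.081], [0, 0, 0.081], [0, 0, 0.081], [0, 0, 0.081], [0, 0, 0.081], [0, 0, 0.081]], "turn": [-0.15, -0.3, -0.45, -0.6, -0.75, -0.9, -1.05, -1.2, -1.35, -1.5, -1.6, -1.69, -1.69, -1.69]}}

```text
clock: 7.58
position: [0.5321, 0.1997, 0.2113]
eef_rot: [-1.152, -1.295, 1.295]
wrist_force: [-1.0, 0.9, -1.7]
width: 0.0408
```

```bash
python3 snap.py wrist e_w; python3 snap.py scene e_s;python3 snap.py side e_d; python3 hand.py e_w
python3 - <<'E'
from h import *
from rig import get_state
s=get_state();print(s["joint_positions"].round(3));R=Ro.from_rotvec(s["eef_rot"]).as_matrix();print(R.round(4),s["position"])
a=cv2.imread("pics/e_s.png")[140:290,370:500];b=cv2.imread("pics/e_d.png")[70:220,200:330]
cv2.imwrite("pics/e_c.png",cv2.resize(np.hstack([a,b]),None,fx=3,fy=3,interpolation=2))
E
```

```text
7.575 [0.53211132 0.19970875 0.21134426] [-1.15180175 -1.29478812  1.2946429 ] [-0.95642425  0.92874617 -1.67587018] 0.0408378740612371
7.625 [0.53210677 0.19978141 0.21132935] [-1.1515929  -1.29512575  1.29493738] [-0.08001178  0.11425782 -0.94982955] 0.040686124686232936
7.675 [0.53205812 0.19983954 0.21131834] [-1.15131923 -1.29538993  1.29532207] [-0.04881835  0.3609326  -1.74397032] 0.0412829322875908
5885 y range -0.05854697081313902 0.02270720408925453
axis [-0.00029652 -0.00174372  0.00072792  0.01476755] rms 0.0009559469503631313
stripe px 330 370 320 334
top -0.0585 stripe edge ang (world sense, ccw from tool x) -11.664932177337919 [-0.20645183  0.0022039 ]
px slope [1.68907563e-01 2.63968067e+02]
[ 0.243  0.432  1.724 -0.     0.985 -1.446]
[[-1.178e-01  1.000e-04 -9.930e-01]
 [ 9.930e-01 -0.000e+00 -1.178e-01]
 [-0.000e+00 -1.000e+00 -1.000e-04]] [0.53205475 0.19991044 0.21131344]
```

View pics/e_c.png

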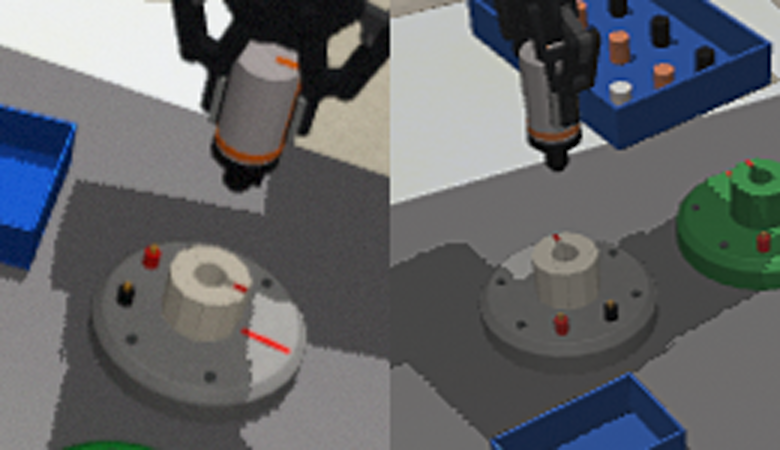

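```bash
cat > rel.py <<'E'
from h import *
import sys
from scipy.optimize import least_squares
def run(tag,hubbox,canbox,zlo,zhi,pos):
    f=dict(np.load(tag+".npz"));W=cloud(f)
    x0,y0,x1,y1=hubbox;P=W[y0:y1,x0:x1].reshape(-1,3);P=P[(P[:,2]>.066)&(P[:,2]<.076)]
    c=(P.min(0)+P.max(0))/2
    # cyl wall of hub
    Q=W[y0:y1,x0:x1].reshape(-1,3);Q=Q[(Q[:,2]>.036)&(Q[:,2]<.064)&(np.hypot(*(Q[:,:2]-c[:2]).T)<.035)]
    g=lambda a,p,r:np.hypot(p[:,0]-a[0],p[:,1]-a[1])-r
    h=least_squares(g,c[:2],args=(Q,.028),loss="soft_l1",f_scale=.001).x
    x0,y0,x1,y1=canbox;C=W[y0:y1,x0:x1].reshape(-1,3)
    C=C[(C[:,2]>zlo)&(C[:,2]<zhi)&(np.hypot(*(C[:,:2]-pos).T)<.03)]
    def gt(a,p): 
        z=p[:,2]-zlo;return np.hypot(p[:,0]-a[0]-a[2]*z,p[:,1]-a[1]-a[3]*z)-.021
    k=least_squares(gt,[*pos,0,0],args=(C,),loss="soft_l1",f_scale=.001)
    k0=least_squares(g,pos,args=(C,.021),loss="soft_l1",f_scale=.001).x
    print(tag,"hub ext",c[:2].round(4),np.ptp(P,0)[:2].round(3),"hub cyl",h.round(4),len(Q),"| can cyl",k.x.round(4),len(C),"notilt",k0.round(4))
if __name__=="__main__":
    run("e_s",(415,215,460,260),(434,148,475,200),.186,.23,np.array([.532,.199]))
    run("e_d",(240,140,275,175),(235,80,280,120),.186,.23,np.array([.532,.199]))
E
python3 rel.py
```

```text
e_s hub ext [0.5344 0.2   ] [0.057 0.055] hub cyl [0.533  0.1999] 277 | can cyl [ 5.337e-01  2.005e-01 -5.200e-03 -4.000e-04] 420 notilt [0.5335 0.2005]
e_d hub ext [0.5293 0.1985] [0.056 0.06 ] hub cyl [0.5297 0.1995] 202 | can cyl [ 0.5303  0.203   0.0722 -0.1813] 205 notilt [0.5314 0.2001]
```

Request:
{"fn": "apply_moves", "kwargs": {"delta_pos": [[-0.0005, 0.02, 0.001], [-0.0005, 0.045, 0.001], [-0.0005, 0.07, 0.001], [-0.0005, 0.083, 0.001], [-0.0005, 0.083, 0.001], [-0.0005, 0.083, 0.001]], "turn": [0, 0, 0, 0, 0, 0]}}

```text
clock: 8.48
position: [0.5315, 0.1995, 0.1291]
eef_rot: [-1.151, -1.297, 1.296]
wrist_force: [-0.1, 0.1, -0.4]
width: 0.041
```

```bash
python3 snap.py scene g_s;python3 snap.py side g_d
python3 - <<'E'
from h import *
a=cv2.imread("pics/g_s.png")[165:275,390:480];b=cv2.imread("pics/g_d.png")[100:210,210:300]
cv2.imwrite("pics/g_c.png",cv2.resize(np.hstack([a,b]),None,fx=4.4,fy=4.4,interpolation=2))
E
```

```text
8.475 [0.53151925 0.1995228  0.12914041] [-1.15129178 -1.29748608  1.29568534] [-0.06380275  0.0678484  -0.41126807] 0.040966167811660785
8.525 [0.53150413 0.19950334 0.12921713] [-1.15143027 -1.29766695  1.29554113] [ 0.14061562 -0.82733659 -1.79343952] 0.04087900505606465
```

View pics/g_c.png

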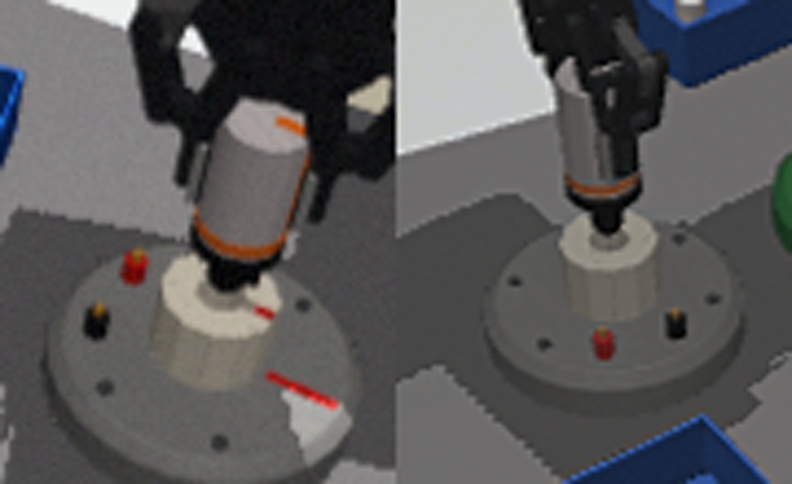

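The tip is over the bore in both views, and the stripe points along the red mark. I'm lowering the pilot in.

Request:
{"fn": "apply_moves", "kwargs": {"delta_pos": [[0, 0.004, 0], [0, 0.008, 0], [0, 0.012, 0], [0, 0.012, 0]], "turn": [0, 0, 0, 0]}}

```text
clock: 9.07
position: [0.5309, 0.1994, 0.1159]
eef_rot: [-1.15, -1.296, 1.297]
wrist_force: [-0.2, 1.0, -1.1]
width: 0.0409
```

Request:
{"fn": "apply_moves", "kwargs": {"delta_pos": [[0, 0.002, 0], [0, 0.004, 0], [0, 0.006, 0], [0, 0.006, 0]], "turn": [0, 0, 0, 0]}}

```text
clock: 9.57
position: [0.531, 0.1994, 0.1102]
eef_rot: [-1.15, -1.296, 1.297]
wrist_force: [-0.2, 0.4, -1.1]
width: 0.0412
```

Request:
{"fn": "apply_moves", "kwargs": {"delta_pos": [[0, 0.002, 0], [0, 0.004, 0], [0, 0.006, 0], [0, 0.006, 0]], "turn": [0, 0, 0, 0]}}

```text
clock: 10.07
position: [0.531, 0.1994, 0.1041]
eef_rot: [-1.15, -1.296, 1.297]
wrist_force: [-1.3, 0.1, -1.1]
width: 0.0412
```

No contact force at 9 mm past the key-on-face height, so the key is in the slot. I'm continuing onto the spring.

Request:
{"fn": "apply_moves", "kwargs": {"delta_pos": [[0, 0.002, 0], [0, 0.004, 0], [0, 0.006, 0], [0, 0.008, 0], [0, 0.009, 0], [0, 0.009, 0], [0, 0.009, 0]], "turn": [0, 0, 0, 0, 0, 0, 0], "force": 80}}

```text
clock: 10.95
position: [0.5312, 0.1994, 0.0955]
eef_rot: [-1.151, -1.297, 1.296]
wrist_force: [-0.5, -0.7, 4.0]
width: 0.0407
```

Request:
{"fn": "apply_moves", "kwargs": {"delta_pos": [[0, 0.001, 0], [0, 0.002, 0], [0, 0.003, 0], [0, 0.003, 0], [0, 0.003, 0]], "turn": [0, 0, 0, 0, 0]}}

```text
clock: 11.58
position: [0.5312, 0.1994, 0.0925]
eef_rot: [-1.151, -1.297, 1.296]
wrist_force: [-1.9, -1.2, 6.5]
width: 0.0405
```

Request:
{"fn": "apply_moves", "kwargs": {"delta_pos": [[0, 0.001, 0], [0, 0.001, 0], [0, 0.002, 0], [0, 0.002, 0], [0, 0.002, 0]], "turn": [0, 0, 0, 0, 0]}}

```text
clock: 12.2
position: [0.5314, 0.1994, 0.0924]
eef_rot: [-1.152, -1.298, 1.295]
wrist_force: [-7.3, -3.4, 29.0]
width: 0.0404
```

```bash
python3 snap.py scene i_s;python3 snap.py side i_d; python3 snap.py wrist i_w; python3 hand.py i_w
python3 - <<'E'
from h import *
a=cv2.imread("pics/i_s.png")[175:285,390:480];b=cv2.imread("pics/i_d.png")[100:210,210:300]
cv2.imwrite("pics/i_c.png",cv2.resize(np.hstack([a,b]),None,fx=4.4,fy=4.4,interpolation=2))
E
```

```text
12.2 [0.53135019 0.19943674 0.09236512] [-1.15166666 -1.29808142  1.29542591] [-7.30551424 -3.41789844 29.00698247] 0.04036323095705679
12.25 [0.53132605 0.1994461  0.09235665] [-1.15163058 -1.29802028  1.29545034] [-6.71372015 -2.94576128 28.19365189] 0.040637320810480396
12.3 [0.53133783 0.1994625  0.09236078] [-1.15162409 -1.29809997  1.29546446] [-7.43371152 -2.67728776 29.90022978] 0.0406020147863177
5918 y range -0.058085117311299825 0.024486690192714433
axis [-0.00028755 -0.0015998   0.00161069  0.01857739] rms 0.0009356543249281615
stripe px 330 370 321 334
top -0.0585 stripe edge ang (world sense, ccw from tool x) -11.242667824861229 [-0.19877934  0.002047  ]
px slope [1.62464986e-01 2.66422969e+02]
```

View pics/i_c.png

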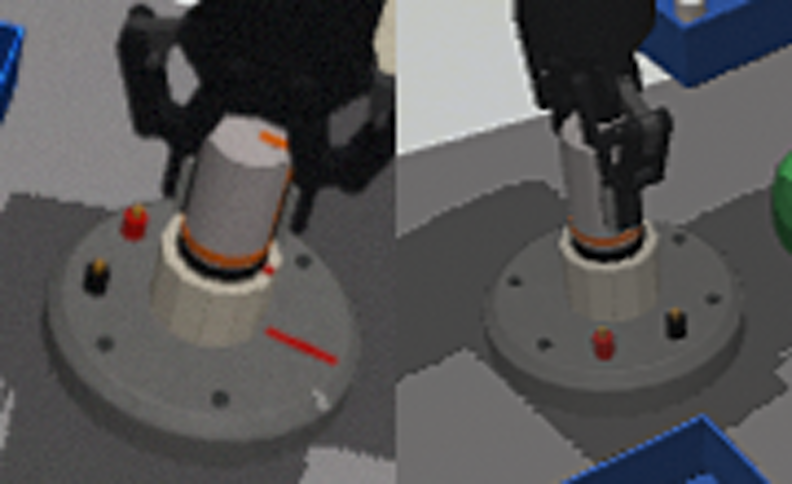

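```bash
cat > fin.py <<'E'
from h import *
import sys
tag=sys.argv[1]
for n,(x0,y0,x1,y1) in {"s":(425,185,465,235),"d":(240,115,275,165)}.items():
    f=dict(np.load(f"{tag}_{n}.npz"));W=cloud(f)
    P=W[y0:y1,x0:x1].reshape(-1,3);P=P[(np.hypot(P[:,0]-.532,P[:,1]-.199)<.024)]
    t=P[(P[:,2]>.144)&(P[:,2]<.156)];print(n,"top z",np.median(t[:,2]),len(t),(t.min(0)+t.max(0))/2)
    A=np.c_[t[:,:2]-t[:,:2].mean(0),np.ones(len(t))];print(" plane slope",np.linalg.lstsq(A,t[:,2],rcond=None)[0])
    F=W[y0-10:y1+20,x0-15:x1+15].reshape(-1,3);r=np.hypot(F[:,0]-.532,F[:,1]-.199);q=F[(r>.0235)&(r<.0275)&(F[:,2]>.064)&(F[:,2]<.078)];print(" hub face",np.median(q[:,2]),len(q))
E
python3 fin.py i
```

```text
s top z 0.15043934586475233 201 [0.53913309 0.19979034 0.14955719]
 plane slope [-0.09415367 -0.00359555  0.14997199]
 hub face 0.07071195521617471 92
d top z 0.14988501218904887 55 [0.52634644 0.1983383  0.14934255]
 plane slope [-0.03210439  0.08763263  0.14984217]
 hub face 0.07064509818287652 55
```

Request:
{"fn": "apply_moves", "kwargs": {"delta_pos": [[0, -0.0005, 0], [0, -0.0005, 0], [0, -0.0005, 0], [0, -0.0005, 0], [0, -0.0005, 0], [0, -0.0005, 0]], "turn": [0, 0, 0, 0, 0, 0]}}

```text
clock: 13.1
position: [0.5313, 0.1994, 0.0924]
eef_rot: [-1.151, -1.298, 1.296]
wrist_force: [-5.2, -3.6, 22.1]
width: 0.0407
```

```bash
python3 snap.py scene j_s spare_mid jar_mid bin_mid;python3 snap.py side j_d;python3 fin.py j
python3 - <<'E'
from h import *
for n,(x0,y0,x1,y1) in {"s":(425,185,465,235),"d":(240,115,275,165)}.items():
    W=cloud(dict(np.load(f"j_{n}.npz")));P=W[y0:y1,x0:x1].reshape(-1,3);t=P[(np.hypot(P[:,0]-.532,P[:,1]-.199)<.019)&(P[:,2]>.1475)&(P[:,2]<.153)]
    A=np.c_[t[:,:2]-t[:,:2].mean(0),np.ones(len(t))];print(len(t),np.linalg.lstsq(A,t[:,2],rcond=None)[0])
    f=dict(np.load(f"j_{n}.npz"))
    if n=="s":
        a=f["color"];b=dict(np.load("a_scene.npz"))["color"]
        cv2.imwrite("pics/j_c.png",np.hstack([b,a])[120:300,:,::-1][:, list(range(230,480))+list(range(870,1120))])
E
```

```text
13.1 [0.53130562 0.19944534 0.09236975] [-1.15139516 -1.29776873  1.29566577] [-5.24531804 -3.5611352  22.06975551] 0.040654183141031905
spare_mid 0.73 [255.5, 129.8, 272.6, 165.6]
jar_mid 0.88 [316.2, 241.6, 343.9, 276.3]
jar_mid 0.56 [429.9, 202.3, 453.1, 240.0]
bin_mid 0.78 [349.9, 176.0, 390.5, 229.2]
13.3 [0.53131667 0.19943203 0.09239385] [-1.15143713 -1.29777102  1.29557116] [-7.52086593 -2.33789085 23.02352881] 0.04029280914093261
s top z 0.15052069758227235 197 [0.53922973 0.20051512 0.14929253]
 plane slope [-0.06994669 -0.01654661  0.15011354]
 hub face 0.07082700441077293 80
d top z 0.15016680339583602 58 [0.52676354 0.19877957 0.14991955]
 plane slope [-0.01877044  0.08198167  0.14983024]
 hub face 0.07060177020491815 57
121 [ 0.00858848 -0.00478639  0.15075871]
19 [-0.07531131 -0.03811645  0.1506828 ]
```

View pics/j_c.png

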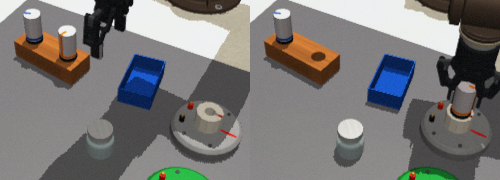

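The can's top is 80 mm above the hub face, flat to about 0.5° in the scene view. The push is steady at 22 N, the grip holds, and the blue can, jar and bin have not moved. I'm handing the job in.

```bash
python3 -c "
from rig import order
print(order.finish_job())"
```

```text
the job is handed in; nothing more can be done
None
```

The orange-striped can is plugged into the white hub with its base flush. I handed the job in at about 13 s with the gripper still holding and pressing; no verdict came back.

- **How it went:** I lifted the can out of the rack, turned it about 97° to line up its stripe with the red mark, and lowered it in. The key entered the slot without needing a search. The spring force then rose to about 8 N before the arm hit a hard stop, and I left it pushing at about 22 N with an 80 N grip.
- **Last checks:** The can top stands 0.150 m above the bench and the hub face 0.0707 m. That is within about 1 mm of the can's 80 mm height, so the base is flush and the contact should be fully pushed down. The fingers read 40.7 mm open on the can. The blue can and the bin are in the same place as at the start, to within about a pixel; the jar I compared only by eye, and it looks unmoved.
- **What disagreed:**
  - The cameras differed by 1–4 mm on positions, so I worked from offsets between can and hub.
  - My fits to the can's top gave tilts of 0.5° to 5°. The larger ones came from few points or edge pixels; the best-supported one (121 points, scene camera) gave about 0.5°.
  - A side force of about 5–8 N remained at the wrist.

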